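# Wedge a cassette pack tight in the labelling cradle

## Task

Lock the black cassette pack in the wooden labelling cradle: take the thick wooden wedge out of its stand and drive it, tip down, into the middle of the open gap beside the pack, straight along the gap, pressing it down firmly until the pack is jammed tight against the far stop. Let go and leave the wedge standing there; leave the slim wedge (too thin to hold) and all the other things where they are.

Things in the scene. Friction and masses are not known exactly. Their poses are not given: they have to be found in the camera images.
- wedge: thick wedge, plain light wood, loose, 0.08 kg, 130 mm tall, 40 mm wide (y), tip down in a stand, tip 8 mm above the bench. Origin: height of the tip's underside, under the head's middle; z up. Blade from z = 0 to 77 mm: the face x = -19 mm is upright; the +x face slopes from x = -13 mm at the tip (6 mm thick) to +19 mm at z = 77. Fit it with wedge x along cradle x, upright face to the wedge wall
- wedge_head (a point): middle of the top of the thick wedge's head, 130 mm above its tip. The head is a 38 x 40 mm (wedge x, y) block with upright sides, 53 mm tall, good to grip. The wedge lifts straight up out of its stand, a fixed plywood holder 45 mm high, 70 x 64 mm in plan
- slim_wedge: the slim wedge, same wood, height and width and a like stand, but its head is only 20 mm thick: it would drop through the gap without holding. Leave it. Origin and axes as for the thick wedge
- cradle: labelling cradle of wood, screwed to the bench, 200 x 130 mm. Origin: middle of its underside, z up. Floor 12 mm above the bench. Two walls 20 mm thick, 120 mm long (y): the wedge wall (inner face x = -80 mm, top 98 mm above the bench) and the lower far stop (inner face x = +70 mm, top 78 mm). Low rails at y = +-58 mm guide the pack, which slides along x
- gap (a point): cradle point in the gap between wedge wall and pack, level with the pack's top (82 mm above the bench), 15 mm from the wedge wall, half way along it; axes as the cradle's. Gap 22 to 25 mm wide at the start, 30 when the pack is home. A push of 15 to 20 N drives the wedge home; tight, its tip is about 24 mm above the bench, and friction holds it
- far_stop (a point): fixed point of the cradle at the foot of the far stop's inner face, 12 mm above the bench; axes as the cradle's
- pack: the load: a pack of two black plastic cassettes joined as one piece, no label yet, 120 x 104 x 70 mm (cradle x, y, z), about 0.6 kg, loose on the cradle floor, 5 to 8 mm short of the far stop at the start. Origin: middle of its underside, axes as the cradle's
- pack_end (a point): point of the pack at the foot of its end that faces the far stop (x = +60 mm, underside)
- finished: bystander: a like black cassette pack with a blue, white and pink label, 120 x 104 x 70 mm, loose on the bench. Origin: middle of its underside
- tape: bystander: a roll of brown tape lying flat, 90 mm across, 24 mm high, loose. Origin: middle of its underside
- driver: bystander: a screwdriver lying on the bench, loose
Not all that is in view belongs to the job. What is shaped like the wedge but purple or turquoise is not meant. Of the things that look like the cradle, take the one that is farthest from the robot's base at the start.

How it is judged (in metres and radians):
At the end, for the whole second after the job is handed in: Pack against the far stop (within 2.5 mm); thick wedge tip down in the gap, tip under 34 mm above the bench, upright within 10 deg, in line with the cradle within 12 deg, within 20 mm of the middle of the gap's length; jammed, pressing pack and cradle with over 1 N each, at rest, let go (x of pack_end in the frame of far_stop above -0.0025 m and height (world z) of wedge below 0.034 m and angle between wedge's own z axis and vertical below 0.175 rad and angle between the x axis of wedge and the x axis of cradle, either way round below 0.21 rad and y of wedge in the frame of gap between -0.02 and 0.02 m and contact force between wedge and pack above 1 N and contact force between wedge and cradle above 1 N and linear speed of wedge below 0.02 m/s); the robot touches nothing.
It fails at once if the slim wedge is moved by more than 30 mm (distance of slim_wedge from where it was at the start of the episode above 0.03 m).
It fails at once if the finished pack, the tape or the screwdriver is moved by more than 30 mm (distance of any of finished, tape, driver from where it was at the start of the episode above 0.03 m).
It also fails if it takes over 48 s, if anything falls off the work surface, if the arm or the gripper's body presses on something with over 40 N, if the wrist force passes 120 N, or if a joint passes its speed limit or range.

## Robot

A 6-joint arm with a two-finger parallel gripper is mounted at the origin on the work surface. World frame = base frame: x ahead of the robot, y to its left, z up, the work surface at z = 0. Lengths are in mm, angles in degrees, forces in N, time in s.
With the tool pointing down it reaches from about 350 to 725 mm from the base axis. Payload 4.3 kg.
Tool frame: the origin (TCP) lies at the very end of the fingers, on their centre line; the grasp point (between the pads) lies 19 mm behind it (arm.grip_point_offset is the distance from the TCP to the grasp point, in mm); z points along the fingers, x is the direction in which the jaws open and shut, and the axes are right-handed (so a half turn about z gives the same grasp; the last joint's range is limited). The gripper opens to 85 mm and grips with 20 to 120 N. Pads are 22 mm wide; open, the fingers measure 114 mm over their backs; the gripper's body (76 mm by 85 mm) begins 54 mm behind the grasp point. The pads swing forward as they close: fully open they stand 13 mm farther back than shut.
Start: joints at [57.45, 21.618, 4.641, 73.018, 0, 83.68], TCP at [254.148, 515.825, 231.329] pointing down, gripper open.
Joint ranges: [-156.06, 156.06], [-48.1, 94.91], [-58.44, 69.94], [-101.28, 121.22], [-78.64, 73.56], [-180, 180]. Speed limits (degrees/s): [147.25, 147.25, 180, 180, 180, 180].

## Interface

Orientations are given as a 3x3 rotation matrix whose columns are the frame's x, y, z axes.
In Python, from bench import arm gives the robot as it stands. The module is installed in compiled form; this text tells all that it offers.
- The arm moves only by the shell command python3 -m handwheel 'ROWS'. ROWS is text: rows parted by semicolons, each of 7 numbers parted by spaces: the shift along the tool's x, y, z in mm, then the turn, a rotation vector about the tool's x, y, z in degrees, then the opening, from 0 (shut) to 1 (fully open). A call has 1 to 8 rows; each row is the pose to reach, as a shift and turn from the pose commanded when the call began, along the tool's axes at that moment; what a row does not reach only later rows make up. A row lasts 1/12 s, in which the tool goes at most 41.7 mm and 7.16 degrees, less where a joint would pass 70% of its speed; a pose out of reach is approached as far as the arm can. A call with a gripper value outside its range is refused whole. The fingers move at their own pace and stop on an object; the grip force is fixed at half the most. Time passes only in rows, so rows that repeat a pose let the fingers close. It gives the time, the measured TCP pose, the force and the opening at its end, in the units of the state.
- arm.state(): the state, without advancing time (a new reading comes with each control period).
- arm.grab_frame(name): name is "scene" or "top"; returns a dict with "frame" (400x640x3 uint8, red, green, blue), "depth" (400x640 float32, mm along the optical axis (not along the pixel's ray), 0 where there is no reading), "mtx" (3x3 intrinsics, pixels), "extrinsics" (4x4, takes a point from world to camera coordinates). Camera axes: x right, y up, looking along -z (the intrinsics and any distortion apply to the point x, -y, -z); pixel columns grow to the right and rows downward; lengths in mm; the calibration is good to about 2 mm. A picture is of the moment at which its call begins.
- arm.hand_in(): hands the job in, once; it reports no verdict.
Trained networks look in a picture, given as the dict that the camera call returned (one of the last four; its "shot" number tells which), for a name from the list of things; names that differ only in an ending like _2 or _b are one class to them, and where a whole thing is asked for, a point or a joint stands for the part that bears it (a point fixed in the world has none). Each returns a list of dicts, best first, with "conf" (0 to 1); they miss things now and then, are a little off and sometimes report something else, mostly with a low value. They report only what shows in the picture. A call takes as long as a camera call. They do not tell look-alikes from the thing itself.
- arm.look_for(picture, thing): "bbox" ([left, top, width, height] in pixels, round what is visible of it).
- arm.place_of(picture, thing): "at" ([column, row] in pixels: a listed point, or the origin of a listed thing).
The state is a dict: "time_s": time; "qpos": joint angles; "qd": joint speeds; "tau": joint torques, N m; "tcp_pos": TCP position; "eef_rot": TCP orientation; "ft_force": force on the tool from outside, world axes, zero at the start; "moment": the same for the moment, N m; "width": finger opening in mm.
Only numpy, scipy, OpenCV 4.12 (cv2) and the standard library are available. Lean on these libraries where they do the work, as an engineer would, in place of code of your own. Each camera call takes 0.05 s, during which the arm holds its last target.

## Working session

There is one attempt and no reset: what is moved stays moved. The work goes in short steps, Python scripts to look and compute and a shell command to move; the robot and the scene stay as the last step left them, time stands still between calls to the robot, and variables do not carry over. Pictures are saved under pics/ and viewed, and the job is handed in when it is done.

```bash
mkdir -p pics
python3 - <<'E'
from bench import arm
import cv2,json,numpy as np
s=arm.state(); print(s)
for n in("scene","top"):
    p=arm.grab_frame(n)
    cv2.imwrite(f"pics/{n}0.png",p["frame"][:,:,::-1])
    np.savez(f"{n}0.npz",**{k:p[k] for k in("frame","depth","mtx","extrinsics")})
    print(n,p["mtx"].tolist(),p["extrinsics"].round(3).tolist(),[k for k in p])
    for t in("wedge","wedge_head","slim_wedge","cradle","gap","far_stop","pack","pack_end","finished","tape","driver"):
        a=[(np.round(d["at"]).tolist(),round(d["conf"],2)) for d in arm.place_of(p,t)]
        b=[(np.round(d["bbox"]).tolist(),round(d["conf"],2)) for d in arm.look_for(p,t)] 
        print(t,a,b)
print(arm.state()["time_s"])
E
```

```text
{'time_s': 0.0, 'qpos': array([5.74510922e+01, 2.16632543e+01, 4.56243061e+00, 7.30182956e+01,
       2.33609430e-03, 8.36804704e+01]), 'qd': array([-0.17189562, -0.07159987, -0.08063854, -0.00620723,  0.00532007,
       -0.03945884]), 'tau': array([ 4.28593721e-04, -4.63603520e+01,  2.69875252e+01,  2.07214284e-02,
        2.25658135e-05,  1.24714856e-05]), 'tcp_pos': array([253.75515691, 515.24381938, 230.34396079]), 'eef_rot': array([[ 4.41964711e-01,  8.97031697e-01, -1.15292284e-03],
       [ 8.97030068e-01, -4.41966133e-01, -1.73053929e-03],
       [-2.06190145e-03, -2.69369159e-04, -9.99997838e-01]]), 'ft_force': array([-0.09627224, -0.81445956,  0.58881317]), 'moment': array([-0.01440197, -0.05093574, -0.0367417 ]), 'width': 85.04145269715383}
scene [[391.71769743894043, 0.0, 315.1169019356786], [0.0, 391.71769743894043, 205.51548908801567], [0.0, 0.0, 1.0]] [[0.795, 0.607, 0.004, -486.273], [-0.329, 0.425, 0.844, 97.849], [0.51, -0.672, 0.537, -1534.369], [0.0, 0.0, 0.0, 1.0]] ['frame', 'depth', 'mtx', 'extrinsics', 'shot']
wedge [([299.0, 342.0], 0.81), ([283.0, 281.0], 0.5
[... 2184 characters left out ...]
 [([254.0, 280.0], 0.62), ([260.0, 194.0], 0.61), ([285.0, 199.0], 0.43)] [([239.0, 256.0, 82.0, 62.0], 0.67), ([245.0, 170.0, 78.0, 60.0], 0.61), ([256.0, 172.0, 54.0, 51.0], 0.55)]
pack [([282.0, 195.0], 0.64)] [([257.0, 169.0, 54.0, 56.0], 0.78), ([392.0, 159.0, 19.0, 25.0], 0.67)]
pack_end [] [([257.0, 175.0, 52.0, 48.0], 0.72)]
finished [([182.0, 251.0], 0.82)] [([258.0, 175.0, 49.0, 46.0], 0.62), ([152.0, 230.0, 51.0, 40.0], 0.58)]
tape [([446.0, 258.0], 0.62), ([282.0, 199.0], 0.28)] [([428.0, 243.0, 35.0, 30.0], 0.74), ([258.0, 177.0, 50.0, 48.0], 0.31), ([441.0, 175.0, 29.0, 61.0], 0.2)]
driver [([450.0, 204.0], 0.69), ([304.0, 201.0], 0.61)] [([445.0, 175.0, 27.0, 64.0], 0.82)]
2.3
```

Run:
```python
import cv2
a=cv2.imread("pics/scene0.png")[140:360,150:420]; cv2.imwrite("pics/s1.png",cv2.resize(a,None,fx=2.7,fy=2.7,interpolation=3))
a=cv2.imread("pics/top0.png")[90:330,140:480]; cv2.imwrite("pics/t1.png",cv2.resize(a,None,fx=2.3,fy=2.3,interpolation=3))
```

```text
(no output)
```

View pics/s1.png

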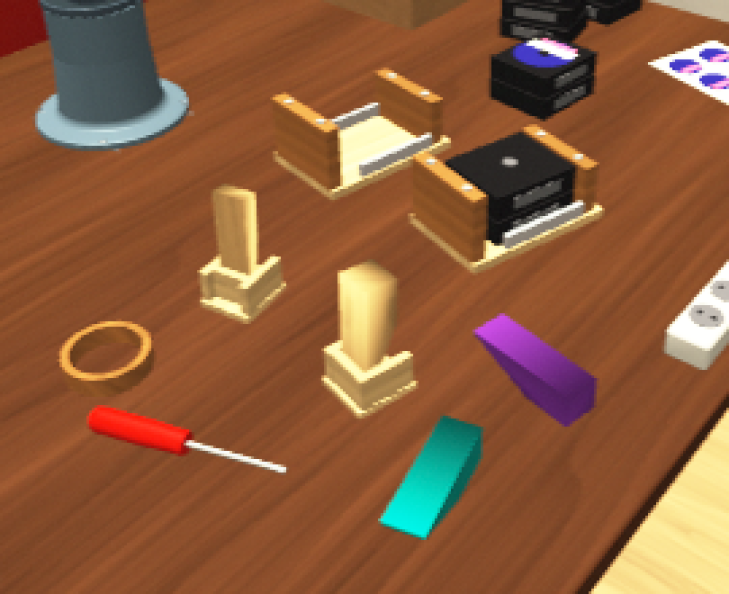

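View pics/t1.png

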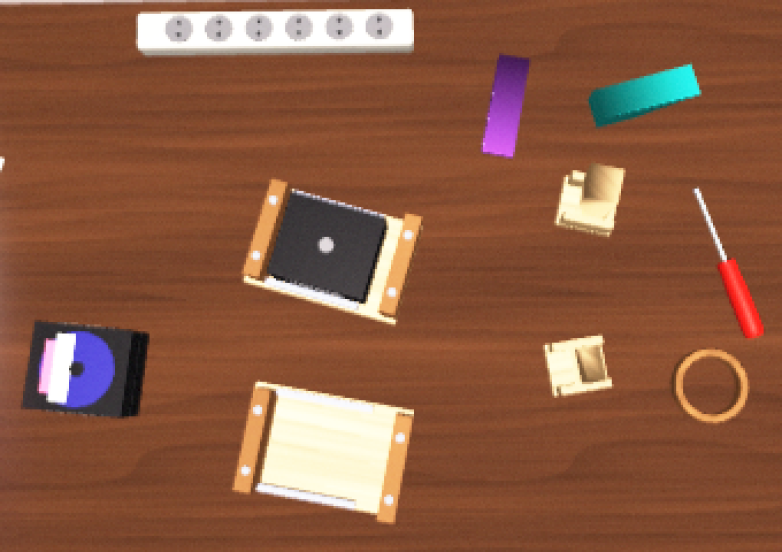

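The scene picture shows the pack's cradle at about (338,215) with the empty look-alike nearer the base. The thick wedge is at about (310,320) and the slim one at about (235,250). In the top view the gap is on the right of the pack, about (304,200), and the thick wedge head is at about (402,169). Next I measure these from depth.

```bash
cat > h.py <<'E'
import numpy as np,cv2
def cloud(p):
    K,E,d=p["mtx"],p["extrinsics"],p["depth"]
    v,u=np.mgrid[0:400,0:640]
    x=(u-K[0,2])/K[0,0]*d; y=(v-K[1,2])/K[1,1]*d
    c=np.stack([x,-y,-d],-1)
    w=(c-E[:3,3])@E[:3,:3]
    w[d<=0]=np.nan
    return w
def proj(p,P):
    c=p["extrinsics"][:3,:3]@np.asarray(P,float)+p["extrinsics"][:3,3]
    K=p["mtx"];return K[0,0]*c[0]/-c[2]+K[0,2],K[1,1]*-c[1]/-c[2]+K[1,2]
def ray(p,uv,z):
    K,E=p["mtx"],p["extrinsics"]
    d=E[:3,:3].T@np.array([(uv[0]-K[0,2])/K[0,0],-(uv[1]-K[1,2])/K[1,1],-1])
    o=-E[:3,:3].T@E[:3,3]
    return o+d*(z-o[2])/d[2]
E
python3 - <<'E'
from h import *
for n in("top","scene"):
    p=dict(np.load(n+"0.npz")); w=cloud(p)
    print(n,"table z",np.nanmedian(w[...,2]))
    boxes={"top":{"wedge":(380,150,420,200),"slim":(375,230,412,265),"cradle":(240,165,330,235)},"scene":{"wedge":(265,230,312,300) if 0 else (268,232,310,298),"slim":(220,205,258,262),"cradle":(298,182,378,245)}}[n]
    for k,(a,b,c,d) in boxes.items():
        q=w[b:d,a:c].reshape(-1,3); q=q[~np.isnan(q[:,0])]
        h,e=np.histogram(q[:,2],bins=np.arange(-6,150,6)); print(k,list(zip(e.astype(int).tolist(),h.tolist())))
        rngs={"wedge":[(125,145)],"slim":[(125,145)],"cradle":[(90,106),(70,87),(6,18)]}[k]
        for lo,hi in rngs:
            r=q[(q[:,2]>lo)&(q[:,2]<hi)]
            if len(r)>4: print("  ",lo,hi,len(r),r.mean(0).round(1),"z med",np.median(r[:,2]).round(1),cv2.minAreaRect(r[:,:2].astype(np.float32)))
    for P in [(0,0,0)]: pass
E
```

```text
top table z -1.035247144431526
wedge [(-6, 703), (0, 642), (6, 108), (12, 15), (18, 14), (24, 11), (30, 18), (36, 28), (42, 99), (48, 13), (54, 4), (60, 6), (66, 3), (72, 7), (78, 8), (84, 10), (90, 10), (96, 10), (102, 10), (108, 11), (114, 12), (120, 10), (126, 10), (132, 157), (138, 70)]
   125 145 241 [ 667.3 -197.8  136.5] z med 136.9 ((668.1605834960938, -198.40296936035156), (38.1744270324707, 41.294532775878906), 75.8176040649414)
slim [(-6, 449), (0, 329), (6, 126), (12, 7), (18, 3), (24, 4), (30, 3), (36, 29), (42, 164), (48, 4), (54, 0), (60, 0), (66, 0), (72, 0), (78, 0), (84, 4), (90, 5), (96, 3), (102, 5), (108, 8), (114, 3), (120, 6), (126, 9), (132, 80), (138, 46)]
   125 145 135 [ 463.4 -177.2  136.7] z med 136.8 ((463.3824462890625, -177.7822265625), (39.50151443481445, 20.848188400268555), 9.677902221679688)
cradle [(-6, 1795), (0, 1355), (6, 228), (12, 155), (18, 25), (24, 101), (30, 87), (36, 31), (42, 38), (48, 27), (54, 32), (60, 38), (66, 44), (72, 366), (78, 1535), (84, 67), (90, 63), (96, 266), (102, 5), (108, 0), (114, 0), (120, 0), (126, 0), (132, 0), (138
[... 1320 characters left out ...]
-6, 2070), (0, 207), (6, 237), (12, 130), (18, 149), (24, 203), (30, 121), (36, 131), (42, 113), (48, 117), (54, 114), (60, 98), (66, 131), (72, 513), (78, 403), (84, 42), (90, 134), (96, 45), (102, 0), (108, 0), (114, 0), (120, 0), (126, 0), (132, 0), (138, 0)]
   90 106 179 [588.1  36.6  94.8] z med 95.0 ((586.7523803710938, 38.74864959716797), (24.241588592529297, 124.84614562988281), 73.31857299804688)
   70 87 981 [614.8 121.6  77.3] z med 77.7 ((608.4905395507812, 121.16690826416016), (195.6531219482422, 123.52793884277344), 73.88897705078125)
   6 18 367 [582.3 110.4  11.2] z med 10.5 ((557.6525268554688, 169.54600524902344), (234.47215270996094, 333.8012390136719), 50.53062057495117)
```

Run:
```python
from h import *
P=[]
for n in("top","scene"):
    p=dict(np.load(n+"0.npz")); w=cloud(p)
    q=w.reshape(-1,3); q=q[~np.isnan(q[:,0])]
    if n=="scene": q=q+[0,0,2]
    c=np.array([668.5,-198])
    th=np.radians(77); R=np.array([[np.cos(th),np.sin(th)],[-np.sin(th),np.cos(th)]])
    l=(q[:,:2]-c)@R.T
    m=(np.abs(l)<45).all(1)
    for z in range(50,140,10):
        k=m&(q[:,2]>z)&(q[:,2]<z+10)
        if k.sum(): print(n,z,k.sum(),"a(77deg) pct",np.percentile(l[k,0],[2,25,50,75,98]).round(1),"b(167)",np.percentile(l[k,1],[2,25,50,75,98]).round(1))
    k=m&(q[:,2]>38)&(q[:,2]<49); print("stand",cv2.minAreaRect(q[k,:2].astype(np.float32)))
p=dict(np.load("scene0.npz"))["frame"][225:300,255:325,::-1]
cv2.imwrite("pics/w1.png",cv2.resize(p,None,fx=7,fy=7,interpolation=2))
p=dict(np.load("top0.npz"))["frame"][150:200,370:430,::-1]
cv2.imwrite("pics/w2.png",cv2.resize(p,None,fx=8,fy=8,interpolation=2))
```

```text
top 50 7 a(77deg) pct [-20.2 -15.6 -11.7  -3.5   0.1] b(167) [18.6 19.4 19.6 19.9 20.5]
top 60 8 a(77deg) pct [-20.3 -13.1  -8.2   0.2   4.6] b(167) [18.5 19.5 19.8 20.1 20.4]
top 70 9 a(77deg) pct [-20.1 -15.3  -7.   -2.4   9.1] b(167) [19.2 19.5 19.8 20.1 20.8]
top 80 17 a(77deg) pct [-17.5  -8.7   2.4  16.1  16.7] b(167) [-18.9  12.7  19.6  19.8  20.3]
top 90 16 a(77deg) pct [-17.5  -1.7   8.6  16.1  17. ] b(167) [-7.8 18.7 19.4 20.3 20.6]
top 100 19 a(77deg) pct [-19.5  -9.9   4.6  16.9  17.7] b(167) [-16.1  10.2  19.7  19.9  20.2]
top 110 18 a(77deg) pct [-19.4  -6.1   3.5  17.   17.7] b(167) [-5.6 19.2 19.5 20.1 20.3]
top 120 18 a(77deg) pct [-14.4  -4.2   9.2  18.   18.3] b(167) [-17.   10.8  19.5  19.7  20.8]
top 130 219 a(77deg) pct [-18.9  -8.8   0.7   9.6  18. ] b(167) [-19.4  -9.6   0.6  10.4  20. ]
stand ((667.7470703125, -202.63087463378906), (61.88959884643555, 63.806732177734375), 77.16873931884766)
scene 50 50 a(77deg) pct [-20.9 -20.  -18.6  -7.7   4.4] b(167) [-21.4 -19.8 -17.2  -0.9  17.2]
scene 60 54 a(77deg) pct [-20.8 -19.7 -16.6  -3.7   9.6] b(167) [-20.9 -19.7 -18.6  -4.3  13. ]
scene 70 58 a(77deg) pct [-19.8 -18.6 -15.    1.5  14. ] b(167) [-21.4 -20.1 -18.5  -3.3  17.1]
scene 80 64 a(77deg) pct [-19.5 -18.3 -15.    1.4  16.9] b(167) [-21.3 -19.8 -18.5  -1.2  19.8]
scene 90 64 a(77deg) pct [-19.7 -18.1 -13.1   0.7  16.2] b(167) [-21.6 -20.2 -18.2  -2.7  18.2]
scene 100 67 a(77deg) pct [-19.1 -17.6 -14.7   2.7  16. ] b(167) [-21.8 -20.1 -19.   -2.9  18.9]
scene 110 61 a(77deg) pct [-18.6 -17.1 -14.6   1.8  17.3] b(167) [-21.6 -19.9 -18.7  -1.6  18.2]
scene 120 69 a(77deg) pct [-18.  -17.  -11.2   5.6  20.3] b(167) [-22.1 -20.3 -18.9  -7.   17.1]
scene 130 192 a(77deg) pct [-17.6 -11.5  -0.8  11.   20.4] b(167) [-21.2 -14.7  -3.5   7.7  19.5]
stand ((669.2577514648438, -200.55206298828125), (62.504356384277344, 64.85832214355469), 76.77915954589844)
```

View pics/w1.png

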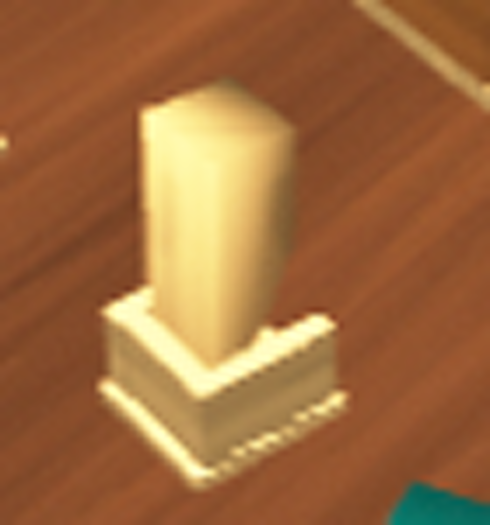

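View pics/w2.png

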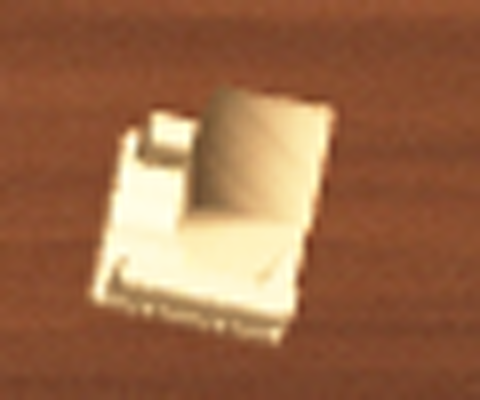

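The measurements agree with the given sizes:

| Item | Position (mm) | Angle / size |
|---|---|---|
| Thick wedge head centre | (668.3, −198.8) | Wedge x at 77°, sloped face on the +77° side; reads about 38 × 41 |
| Wedge wall centre | (583.5, 36.8) | Reads about 20 × 120 |
| Cradle x axis | – | 73.6° |
| Gap | About (590.6, 60.8) | – |

I'll grip the wedge across its x.

```bash
cat >> h.py <<'E'
from scipy.spatial.transform import Rotation as Ro
def goal(s,p,yaw):
    a=np.radians(yaw);x=np.array([np.cos(a),np.sin(a),0]);z=np.array([0,0,-1.]);T=np.stack([x,np.cross(z,x),z],1)
    R=s["eef_rot"]; 
    print("shift",(R.T@(np.array(p)-s["tcp_pos"])).round(1),"turn",np.degrees(Ro.from_matrix(R.T@T).as_rotvec()).round(2),"t",s["time_s"])
E
python3 - <<'E'
from h import *
from bench import arm
goal(arm.state(),(668.3,-198.8,200),77)
E
```

```text
shift [-458.   687.4   31.3] turn [-0.000e+00 -1.000e-02 -1.323e+01] t 2.3
```

```bash
python3 -m handwheel '-10 15 0 0 0 0 1; -30 45 0 0 0 -1 1; -50 75 0 0 0 -2 1; -72 108 0 0 0 -3 1; -94 141 0 0 0 -4 1; -116 174 0 0 0 -5 1; -138 207 0 0 0 -6 1; -160 240 0 0 0 -7 1'
python3 - <<'E'
from h import *
from bench import arm
goal(arm.state(),(668.3,-198.8,200),77)
E
```

```text
time_s: 2.97
tcp_pos: [399.3, 264.6, 231.5]
eef_rot: [[0.328, 0.945, 0.001], [0.945, -0.328, 0.0], [0.001, 0.0, -1.0]]
ft_force: [0.3, 0.1, -0.8]
width: 85.4
shift [-349.4  406.1   31.5] turn [ 0.03 -0.03 -6.16] t 2.9667
```

```bash
python3 -m handwheel '-26 30 0 0 0 -1 1; -52 60 0 0 0 -2 1; -78 90 0 0 0 -3 1; -104 120 0 0 0 -4 1; -130 150 5 0 0 -5 1; -156 180 10 0 0 -6 1; -182 210 15 0 0 -6.2 1; -208 240 20 0 0 -6.2 1'
python3 - <<'E'
from h import *
from bench import arm
goal(arm.state(),(668.3,-198.8,200),77)
E
```

```text
time_s: 3.63
tcp_pos: [557.6, -11.2, 211.3]
eef_rot: [[0.226, 0.974, 0.001], [0.974, -0.226, 0.0], [0.0, 0.001, -1.0]]
ft_force: [1.1, 1.3, 0.3]
width: 85.3
shift [-157.8  150.2   11.3] turn [ 0.03 -0.02 -0.04] t 3.6333
```

```bash
python3 -m handwheel '-28 27 2 0 0 0 1; -56 54 4 0 0 0 1; -84 81 6 0 0 0 1; -110 105 8 0 0 0 1; -132 126 10 0 0 0 1; -149 142 11 0 0 0 1; -157.8 150.2 11.3 0 0 0 1; -157.8 150.2 11.3 0 0 0 1'
python3 - <<'E'
from h import *
from bench import arm
s=arm.state();goal(s,(668.3,-198.8,97),77);print(s["qpos"])
p=arm.grab_frame("top");cv2.imwrite("pics/t2.png",cv2.resize(p["frame"][90:260,320:500,::-1],None,fx=3.4,fy=3.4))
p=arm.grab_frame("scene");cv2.imwrite("pics/s2.png",cv2.resize(p["frame"][180:320,200:380,::-1],None,fx=4,fy=4))
E
```

```text
time_s: 4.3
tcp_pos: [668.3, -199.8, 198.7]
eef_rot: [[0.228, 0.974, -0.0], [0.974, -0.228, -0.0], [-0.001, -0.0, -1.0]]
ft_force: [0.0, 0.9, -0.5]
width: 85.5
shift [  1.   -0.2 101.7] turn [-0.01  0.03 -0.21] t 4.3
[-2.18352640e+01  3.76862265e+01  2.60327818e+01  7.83516062e+01
 -3.20632779e-02 -8.62855694e+00]
```

View pics/t2.png

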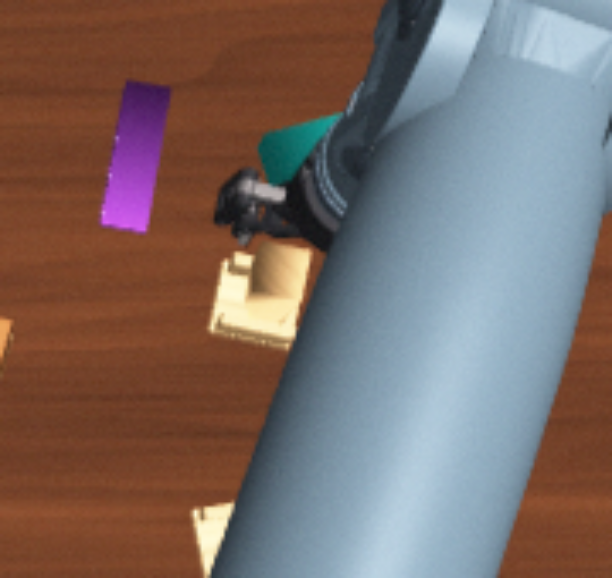

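View pics/s2.png

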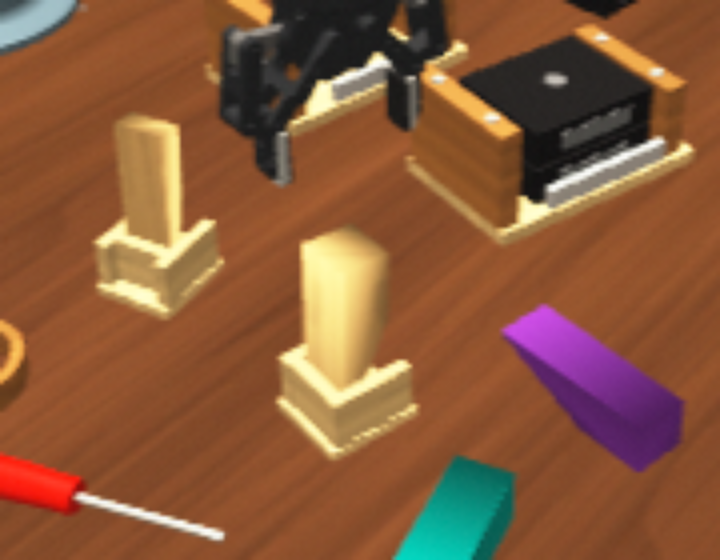

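Run:
```python
from h import *
for n in("top","scene"):
    p=dict(np.load(n+"0.npz"))
    for P in [(668.3,-199.8,198.7),(668.3+9.7,-199.8+41.5,211),(668.3-9.7,-199.8-41.5,211),(668.3,-198.8,138)]: print(n,P,np.round(proj(p,P),1))
```

```text
top (668.3, -199.8, 198.7) [408.2 163.4]
top (678.0, -158.3, 211) [392.1 158.6]
top (658.5999999999999, -241.3, 211) [426.5 165.9]
top (668.3, -198.8, 138) [402.7 168.9]
scene (668.3, -199.8, 198.7) [284.  221.5]
scene (678.0, -158.3, 211) [297.8 211.2]
scene (658.5999999999999, -241.3, 211) [269.  223.8]
scene (668.3, -198.8, 138) [285.2 241.2]
```

The fingers appear at scene (269,225) and (301,211), where the projection puts them on either side of the head. I descend and grip.

```bash
python3 -m handwheel '0 0 10 0 0 0 1; 0.5 0 28 0 0 0 1; 0.5 0 46 0 0 0 1; 0.5 0 64 0 0 0 1; 0.5 0 80 0 0 0 1; 0.5 0 92 0 0 0 1; 0.5 0 101 0 0 0 1; 0.5 0 101 0 0 0 1' && python3 -m handwheel '0 0 0 0 0 0 0.6; 0 0 0 0 0 0 0.4; 0 0 0 0 0 0 0.2; 0 0 0 0 0 0 0; 0 0 0 0 0 0 0; 0 0 0 0 0 0 0; 0 0 0 0 0 0 0; 0 0 0 0 0 0 0'
```

```text
time_s: 5.07
tcp_pos: [665.9, -194.5, 97.0]
eef_rot: [[0.224, 0.975, -0.004], [0.975, -0.224, 0.002], [0.001, -0.004, -1.0]]
ft_force: [-0.9, 0.0, 0.1]
width: 85.4
time_s: 5.73
tcp_pos: [668.6, -198.4, 101.0]
eef_rot: [[0.227, 0.974, 0.003], [0.974, -0.227, -0.004], [-0.003, 0.003, -1.0]]
ft_force: [-2.2, -3.7, 6.3]
width: 37.2
```

```bash
python3 -m handwheel '0 0 -5 0 0 0 0; 0 0 -15 0 0 0 0; 0 0 -30 0 0 0 0; 0 0 -50 0 0 0 0; 0 0 -70 0 0 0 0; 0 0 -90 0 0 0 0; 0 0 -108 0 0 0 0; 0 0 -115 0 0 0 0'
python3 - <<'E'
from h import *
from bench import arm
s=arm.state();goal(s,(590.6,60.8,215),73.6);print(s["width"])
p=arm.grab_frame("scene");cv2.imwrite("pics/s3.png",cv2.resize(p["frame"][150:320,200:380,::-1],None,fx=3.5,fy=3.5))
print(arm.state()["tcp_pos"])
E
```

```text
time_s: 6.4
tcp_pos: [668.8, -195.8, 217.6]
eef_rot: [[0.225, 0.974, 0.004], [0.974, -0.225, 0.0], [0.001, 0.004, -1.0]]
ft_force: [1.6, 0.0, -0.8]
width: 37.4
shift [ 232.5 -133.9    2.3] turn [ 0.23 -0.07  3.41] t 6.4
37.41202109921574
[ 669.11302344 -196.12422346  217.8351016 ]
```

View pics/s3.png

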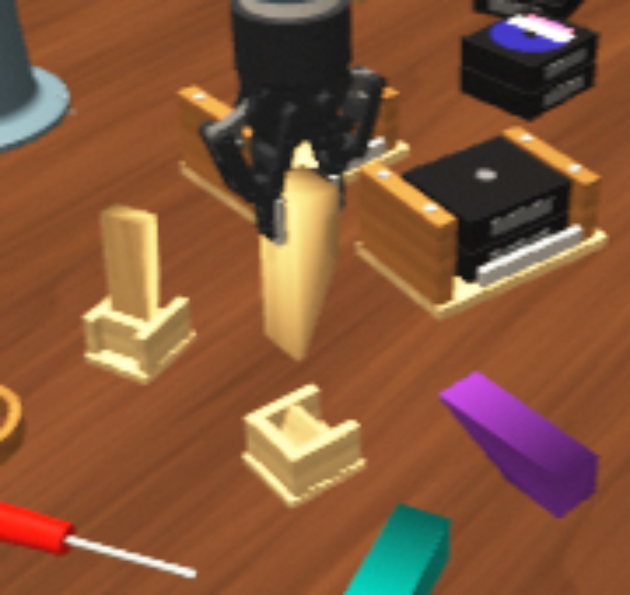

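The wedge is held upright in the gripper, its tip near scene (285,250), and the stand is empty. Next I hover over the gap with about 6 mm clearance to the wall.

```bash
python3 - <<'E'
from h import *
from bench import arm
s=arm.state();goal(s,(593.5,70.5,220),73.6)
E
python3 -m handwheel '12 -7 0 0 0 0 0; 40 -22 0 0 0 0.5 0; 72 -40 0 0 0 1 0; 104 -57 0 0 0 1.5 0; 136 -75 0 0 0 2 0; 168 -92 0 0 0 2.6 0; 200 -110 0 0 0 3.2 0; 225 -124 0 0 0 3.4 0'
python3 - <<'E'
from h import *
from bench import arm
s=arm.state();goal(s,(593.5,70.5,220),73.6)
E
```

```text
shift [ 242.8 -133.6   -2.7] turn [ 0.29 -0.04  3.4 ] t 6.45
time_s: 7.12
tcp_pos: [595.6, 53.9, 212.8]
eef_rot: [[0.282, 0.959, -0.003], [0.96, -0.282, 0.002], [0.001, -0.003, -1.0]]
ft_force: [0.1, -0.3, -0.1]
width: 37.3
shift [15.4 -6.7 -7.1] turn [-0.17 -0.06  0.04] t 7.1167
```

```bash
python3 -m handwheel '8 -4 -1 0 0 0 0; 15 -7 -3 0 0 0 0; 15 -7 -3 0 0 0 0; 15 -7 -3 0 0 0 0; 15 -7 -3 0 0 0 0; 15 -7 -3 0 0 0 0'
python3 - <<'E'
from h import *
from bench import arm
s=arm.state();goal(s,(593.5,70.5,220),73.6)
for n in("top","scene"):
    p=arm.grab_frame(n);np.savez(n+"4.npz",**{k:p[k] for k in("frame","depth","mtx","extrinsics")})
    a=p["frame"][120:250,230:400,::-1] if n=="top" else p["frame"][110:260,270:430,::-1]
    cv2.imwrite(f"pics/{n}4.png",cv2.resize(a,None,fx=4,fy=4))
print(arm.state()["tcp_pos"])
E
```

```text
time_s: 7.62
tcp_pos: [595.5, 65.9, 216.7]
eef_rot: [[0.285, 0.959, -0.0], [0.959, -0.285, -0.0], [-0.0, -0.0, -1.0]]
ft_force: [0.3, -0.2, -1.5]
width: 37.2
shift [ 3.9 -3.3 -3.3] turn [-0.01  0.01 -0.14] t 7.6167
[595.39890424  66.13906442 216.79209692]
```

View pics/top4.png

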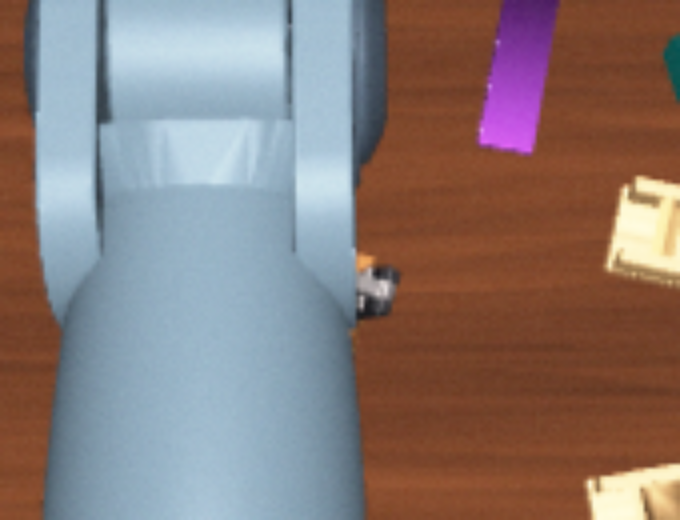

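View pics/scene4.png

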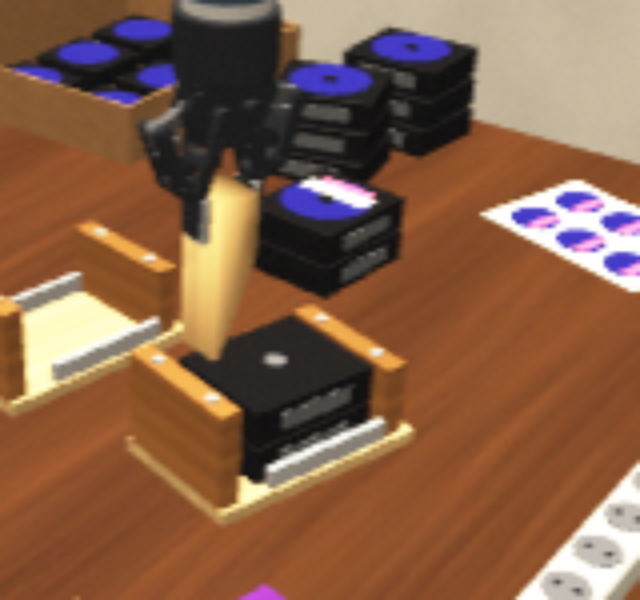

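The top view is blocked by the arm. The scene view shows the wedge over the gap with its tip near (322,199). I measure it against the wall in this one view.

Run:
```python
from h import *
p=dict(np.load("scene4.npz")); w=cloud(p).reshape(-1,3); w=w[~np.isnan(w[:,0])]
th=np.radians(73.6);X=np.array([np.cos(th),np.sin(th)]);Y=np.array([-X[1],X[0]])
o=np.array([583.6,36.9])+90*X
l=np.c_[(w[:,:2]-o)@X,(w[:,:2]-o)@Y,w[:,2]]
m=(np.abs(l[:,1])<70)&(l[:,0]>-130)&(l[:,0]<100)
f=lambda a:np.percentile(a,[1,5,25,50,75,95,99]).round(1) if len(a) else None
for z0,z1 in [(20,50),(50,85),(85,105),(108,116),(116,124),(124,132),(132,150),(150,170),(170,190),(190,210)]:
    k=m&(l[:,2]>z0)&(l[:,2]<z1)
    if z1>105: k&=(np.abs(l[:,1])<40)
    print(z0,k.sum(),"x",f(l[k,0]),"y",f(l[k,1]))
# pack top
k=m&(l[:,2]>72)&(l[:,2]<86)&(l[:,0]>-70)&(l[:,0]<62)&(np.abs(l[:,1])<45);print("packtop",f(l[k,0]),np.median(l[k,2]))
k=m&(l[:,2]>88)&(l[:,2]<104);print(k.sum(),cv2.minAreaRect(l[k,:2].astype(np.float32)))
```

```text
20 586 x [-98.7 -98.  -95.6 -33.8  28.5  76.   87.9] y [-64.  -62.7 -58.6 -51.3 -40.1  35.4  55.8]
50 1312 x [-98.6 -97.3 -52.4  -5.7  43.3  83.6  91.4] y [-61.7 -58.9 -49.4 -19.8  15.4  46.3  55.6]
85 213 x [-99.1 -98.  -96.4 -91.1 -84.2 -78.2 -76.6] y [-60.7 -59.4 -39.3  -8.2  23.8  51.5  59.2]
108 0 x None y None
116 9 x [-79.4 -79.3 -78.9 -77.5 -77.  -75.4 -74.6] y [-23.1 -21.1 -17.1  -9.1  -2.4   3.9   5.6]
124 20 x [-80.  -79.2 -78.6 -77.9 -76.8 -73.8 -71.8] y [-25.8 -24.5 -22.3 -12.6   1.4  10.2  12.8]
132 61 x [-80.6 -80.3 -78.1 -76.5 -74.3 -67.1 -63.8] y [-26.1 -24.8 -22.9 -11.6   1.6  13.   14.8]
150 82 x [-79.3 -78.5 -77.7 -75.6 -67.8 -57.4 -54.4] y [-25.8 -24.7 -22.8 -17.9  -1.5  13.5  16.3]
170 97 x [-79.4 -78.3 -76.7 -74.3 -60.6 -49.6 -45.2] y [-25.8 -25.3 -23.5 -21.   -5.2  13.8  14.8]
190 112 x [-78.3 -77.3 -76.3 -73.1 -56.2 -42.9 -38.8] y [-25.7 -25.  -24.  -21.3  -5.4  13.3  15.2]
packtop [-55.9 -52.7 -29.8  -0.2  31.   56.1  60.3] 78.07073616111515
192 ((-87.21898651123047, 0.0741729736328125), (24.800275802612305, 123.01759338378906), 0.5253960490226746)
```

```bash
python3 -m handwheel '2 -2 0 0 0 0 0; 4 -3.3 2 0 0 0 0; 4 -3.3 6 0 0 0 0; 4 -3.3 14 0 0 0 0; 4 -3.3 22 0 0 0 0; 4 -3.3 30 0 0 0 0; 4 -3.3 35 0 0 0 0; 4 -3.3 35 0 0 0 0'
python3 - <<'E'
from h import *
from bench import arm
s=arm.state();goal(s,(593.5,70.5,180),73.6)
p=arm.grab_frame("scene");np.savez("scene5.npz",**{k:p[k] for k in("frame","depth","mtx","extrinsics")})
cv2.imwrite(f"pics/scene5.png",cv2.resize(p["frame"][140:260,280:400,::-1],None,fx=5,fy=5))
E
```

```text
time_s: 8.38
tcp_pos: [591.8, 72.0, 179.9]
eef_rot: [[0.283, 0.959, -0.003], [0.959, -0.283, 0.0], [-0.001, -0.003, -1.0]]
ft_force: [0.7, -0.2, -0.6]
width: 37.4
shift [-0.9  2.  -0.1] turn [-0.19  0.05 -0.03] t 8.3833
```

View pics/scene5.png

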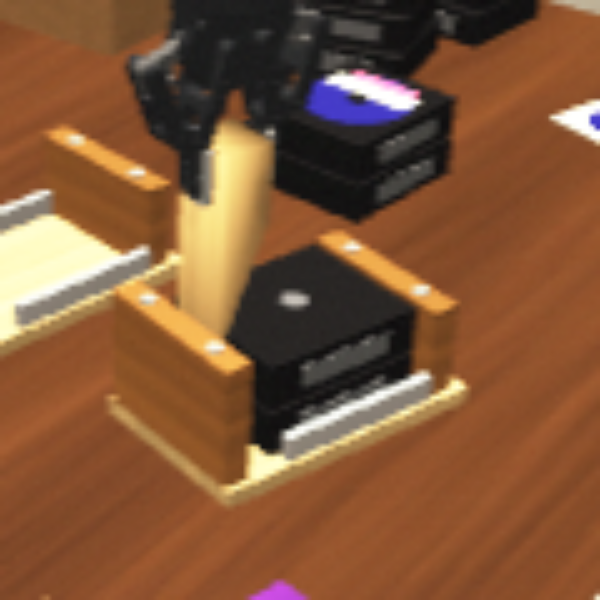

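```bash
python3 -m handwheel '0 0 4 0 0 0 0; 0 0 8 0 0 0 0; 0 0.5 13 0 0 0 0; 0 1 18 0 0 0 0; -1 1.5 22 0 0 0 0; -1.5 1.5 26 0 0 0 0; -2 1.5 29 0 0 0 0; -2 1.5 30 0 0 0 0'
python3 - <<'E'
from h import *
from bench import arm
s=arm.state();goal(s,(593.5,70.5,150),73.6)
E
```

```text
time_s: 9.1
tcp_pos: [593.5, 69.5, 151.2]
eef_rot: [[0.283, 0.959, -0.001], [0.959, -0.283, 0.0], [-0.0, -0.001, -1.0]]
ft_force: [0.6, 0.6, -0.6]
width: 37.3
shift [ 1.  -0.3  1.2] turn [-0.06  0.02 -0.04] t 9.1
```

```bash
python3 -m handwheel '0 0 2 0 0 0 0; -0.5 0 4 0 0 0 0; -0.5 0 6 0 0 0 0; -1 0 8 0 0 0 0; -1 0 10 0 0 0 0; -1 0 12 0 0 0 0; -1 0 14 0 0 0 0; -1 0 16 0 0 0 0'; python3 -m handwheel '0 0 2 0 0 0 0; 0 0 4 0 0 0 0; 0 0 6 0 0 0 0; 0 0 6 0 0 0 0'
```

```text
time_s: 9.77
tcp_pos: [593.9, 68.0, 136.4]
eef_rot: [[0.283, 0.959, 0.001], [0.959, -0.283, -0.002], [-0.001, 0.001, -1.0]]
ft_force: [-0.4, -2.3, 2.6]
width: 37.5
time_s: 10.1
tcp_pos: [593.5, 68.4, 129.6]
eef_rot: [[0.283, 0.959, -0.0], [0.959, -0.283, -0.0], [-0.0, -0.0, -1.0]]
ft_force: [0.2, -2.6, 0.2]
width: 37.4
```

Run:
```python
from h import *
from bench import arm
s=arm.state();goal(s,(593.5,70.5,118),73.6)
p=arm.grab_frame("scene");np.savez("scene6.npz",**{k:p[k] for k in("frame","depth","mtx","extrinsics")})
cv2.imwrite(f"pics/scene6.png",cv2.resize(p["frame"][140:260,280:400,::-1],None,fx=5,fy=5))
```

```text
shift [ 2.  -0.6 11.6] turn [-0.02  0.02 -0.04] t 10.1
```

View pics/scene6.png

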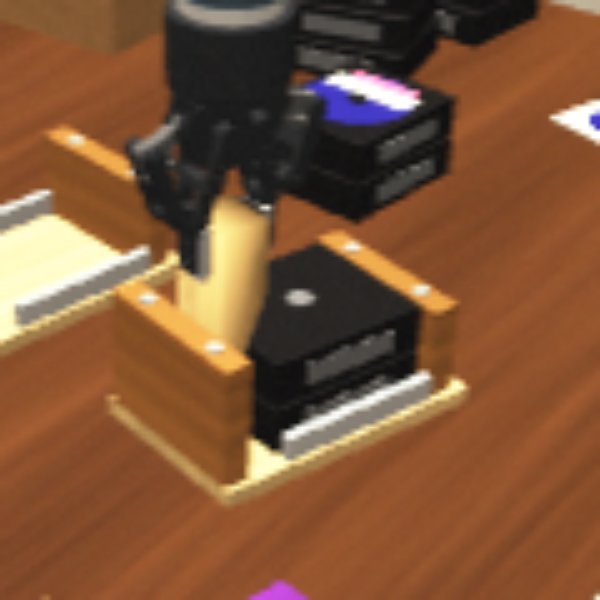

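```bash
python3 -m handwheel '-1 0 1 0 0 0 0; -2 0 2 0 0 0 0; -2.5 0 4 0 0 0 0; -2.5 0 6 0 0 0 0; -2.5 0 6 0 0 0 0'; python3 -m handwheel '-0.5 0 2 0 0 0 0; -0.5 0 4 0 0 0 0; -0.5 0 5 0 0 0 0; -0.5 0 5 0 0 0 0'
```

```text
time_s: 10.57
tcp_pos: [593.5, 67.0, 124.1]
eef_rot: [[0.282, 0.959, 0.001], [0.959, -0.282, 0.002], [0.002, 0.001, -1.0]]
ft_force: [0.7, 0.5, 1.1]
width: 37.4
time_s: 10.9
tcp_pos: [593.4, 66.4, 119.0]
eef_rot: [[0.283, 0.959, 0.001], [0.959, -0.283, 0.001], [0.002, 0.001, -1.0]]
ft_force: [1.8, 3.4, 2.7]
width: 37.6
```

```bash
python3 -m handwheel '0 0 1 0 0 0 0; 0 0 2 0 0 0 0; 0 0 3 0 0 0 0; 0 0 3 0 0 0 0'; python3 -m handwheel '0 0 1 0 0 0 0; 0 0 2 0 0 0 0; 0 0 2 0 0 0 0'
```

```text
time_s: 11.23
tcp_pos: [593.6, 65.9, 117.2]
eef_rot: [[0.283, 0.959, 0.002], [0.959, -0.283, 0.001], [0.001, 0.002, -1.0]]
ft_force: [-0.5, 1.7, 10.1]
width: 37.1
time_s: 11.48
tcp_pos: [593.8, 65.5, 116.5]
eef_rot: [[0.283, 0.959, 0.003], [0.959, -0.283, -0.0], [0.001, 0.003, -1.0]]
ft_force: [-2.2, -0.1, 14.9]
width: 37.3
```

```bash
python3 -m handwheel '0 0 1 0 0 0 0; 0 0 2 0 0 0 0; 0 0 2 0 0 0 0'; python3 -m handwheel '0 0 1 0 0 0 0; 0 0 2 0 0 0 0; 0 0 2 0 0 0 0'
```

```text
time_s: 11.73
tcp_pos: [594.2, 65.0, 115.7]
eef_rot: [[0.283, 0.959, 0.004], [0.959, -0.283, -0.001], [-0.0, 0.005, -1.0]]
ft_force: [-4.8, -1.0, 21.5]
width: 37.8
time_s: 11.98
tcp_pos: [594.4, 64.9, 115.3]
eef_rot: [[0.283, 0.959, 0.006], [0.959, -0.283, -0.002], [-0.0, 0.006, -1.0]]
ft_force: [-7.4, -0.3, 30.1]
width: 37.3
```

```bash
python3 -m handwheel '0 0 -2 0 0 0 0; 0 0 -3 0 0 0 0.3; 0 0 -3 0 0 0 0.8; 0 0 -3 0 0 0 1; 0 0 -3 0 0 0 1; 0 0 -3 0 0 0 1'; python3 -m handwheel '0 0 -10 0 0 0 1; 0 0 -30 0 0 0 1; 0 0 -50 0 0 0 1; 0 0 -68 0 0 0 1; 0 0 -75 0 0 0 1;0 0 -75 0 0 0 1'
python3 - <<'E'
from h import *
from bench import arm
p=arm.grab_frame("scene");np.savez("scene7.npz",**{k:p[k] for k in("frame","depth","mtx","extrinsics")})
cv2.imwrite(f"pics/scene7.png",cv2.resize(p["frame"][120:260,270:410,::-1],None,fx=4.2,fy=4.2))
w=cloud(p).reshape(-1,3); w=w[~np.isnan(w[:,0])]
th=np.radians(73.6);X=np.array([np.cos(th),np.sin(th)]);Y=np.array([-X[1],X[0]])
o=np.array([583.6,36.9])+90*X
l=np.c_[(w[:,:2]-o)@X,(w[:,:2]-o)@Y,w[:,2]]
f=lambda a:np.percentile(a,[1,5,25,50,75,95,99]).round(1) if len(a) else None
for z0,z1 in [(102,115),(115,130),(130,144),(144,170)]:
    k=(l[:,2]>z0)&(l[:,2]<z1)&(abs(l[:,0]+60)<32)&(abs(l[:,1])<40); print(z0,k.sum(),*[f(l[k,i]) for i in(0,1,2)])
k=(l[:,2]>145)&(l[:,2]<158)&(abs(l[:,0]+60)<32)&(abs(l[:,1])<40);print(cv2.minAreaRect(l[k,:2].astype(np.float32)))
E
```

```text
time_s: 12.48
tcp_pos: [591.7, 65.4, 111.8]
eef_rot: [[0.283, 0.959, -0.003], [0.959, -0.283, -0.001], [-0.002, -0.003, -1.0]]
ft_force: [-0.2, 0.1, -0.3]
width: 83.0
time_s: 12.98
tcp_pos: [594.3, 65.7, 190.4]
eef_rot: [[0.283, 0.959, 0.004], [0.959, -0.283, -0.0], [0.001, 0.004, -1.0]]
ft_force: [0.5, -0.6, -0.7]
width: 85.7
102 63 [-79.1 -78.5 -77.  -72.2 -56.7 -45.1 -42.8] [-25.9 -24.7 -22.8 -20.9  -9.2  13.2  17.4] [102.4 102.7 104.9 108.8 112.2 114.6 114.8]
115 72 [-79.8 -78.6 -76.6 -74.7 -59.8 -44.8 -42.2] [-25.1 -24.6 -23.1 -20.9  -5.1  12.1  15.3] [115.8 116.4 119.1 122.9 127.2 129.4 129.6]
130 66 [-79.6 -78.8 -77.1 -73.4 -57.  -42.3 -39.3] [-25.1 -24.4 -23.1 -21.3  -7.1  11.3  15.5] [130.8 131.8 134.2 137.5 140.1 143.4 143.7]
144 113 [-78.5 -77.5 -70.2 -59.8 -48.7 -40.9 -39.9] [-24.7 -24.  -17.6  -7.4   3.9  14.3  16. ] [144.2 144.8 148.1 149.1 150.2 151.3 151.9]
((-58.981624603271484, -2.2328834533691406), (38.27254104614258, 44.987770080566406), 0.1698218733072281)
```

View pics/scene7.png

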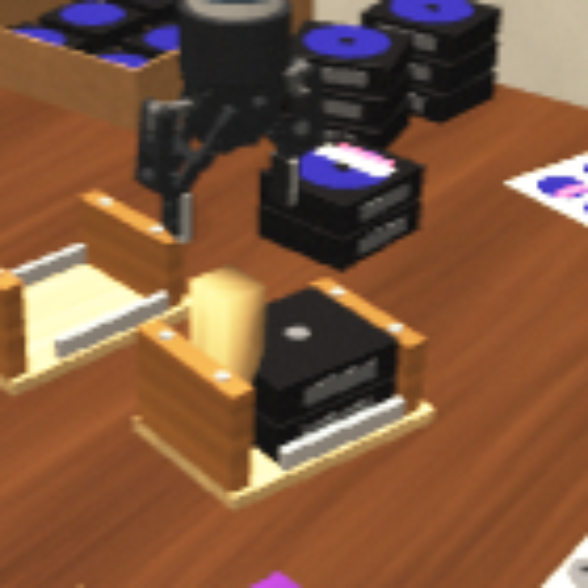

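The wedge stands upright in the gap (scene about (323,200)). The head top reads about 150 mm in a view that reads roughly 3 mm low, so the tip is about 24 mm up. As a firm check, I press on the head with closed fingers.

```bash
python3 -m handwheel '0 0 0 0 0 0 0.5; 0 0 0 0 0 0 0; 0 0 0 0 0 0 0; 0 0 0 0 0 0 0; 0 0 0 0 0 0 0; 0 0 0 0 0 0 0; 0 0 0 0 0 0 0; 0 0 0 0 0 0 0' && python3 -m handwheel '0 0 8 0 0 0 0; 0 0 16 0 0 0 0; 0 0 22 0 0 0 0; 0 0 27 0 0 0 0; 0 0 30 0 0 0 0; 0 0 30 0 0 0 0'
```

```text
time_s: 13.7
tcp_pos: [592.9, 65.8, 188.0]
eef_rot: [[0.283, 0.959, 0.0], [0.959, -0.283, 0.0], [0.0, 0.0, -1.0]]
ft_force: [0.4, 0.5, 0.0]
width: 0.0
time_s: 14.2
tcp_pos: [592.1, 65.8, 156.8]
eef_rot: [[0.283, 0.959, -0.002], [0.959, -0.283, 0.0], [-0.0, -0.002, -1.0]]
ft_force: [-0.1, 0.1, -0.5]
width: 0.1
```

```bash
python3 -m handwheel '0 0 1 0 0 0 0; 0 0 2 0 0 0 0; 0 0 3 0 0 0 0; 0 0 4 0 0 0 0; 0 0 5 0 0 0 0; 0 0 5 0 0 0 0'; python3 -m handwheel '0 0 1 0 0 0 0; 0 0 2 0 0 0 0; 0 0 2 0 0 0 0'
```

```text
time_s: 14.7
tcp_pos: [592.8, 65.8, 152.9]
eef_rot: [[0.283, 0.959, -0.0], [0.959, -0.283, 0.0], [0.0, -0.0, -1.0]]
ft_force: [-0.3, 0.6, -0.1]
width: -0.3
time_s: 14.95
tcp_pos: [593.4, 65.9, 152.7]
eef_rot: [[0.283, 0.959, 0.002], [0.959, -0.283, 0.0], [0.001, 0.002, -1.0]]
ft_force: [-3.3, -0.4, 8.0]
width: 0.8
```

```bash
python3 -m handwheel '0 0 1 0 0 0 0; 0 0 2 0 0 0 0; 0 0 3 0 0 0 0; 0 0 3 0 0 0 0'; python3 -m handwheel '0 0 1 0 0 0 0; 0 0 2 0 0 0 0; 0 0 2 0 0 0 0'
```

```text
time_s: 15.28
tcp_pos: [594.5, 65.6, 152.4]
eef_rot: [[0.283, 0.959, 0.006], [0.959, -0.283, -0.0], [0.001, 0.006, -1.0]]
ft_force: [-5.6, -0.7, 20.3]
width: 0.1
time_s: 15.53
tcp_pos: [595.3, 65.4, 152.1]
eef_rot: [[0.283, 0.959, 0.009], [0.959, -0.283, -0.001], [0.001, 0.008, -1.0]]
ft_force: [-6.9, -2.0, 27.8]
width: -0.1
```

It is jammed: the head top stays at about 152 mm (tip about 22 mm) under 28 N. I retreat and make the final check.

```bash
python3 -m handwheel '0 0 -6 0 0 0 0; 0 0 -20 0 0 0 0; 0 0 -45 0 0 0 0; 0 0 -70 0 0 0 0; 0 0 -90 0 0 0 0; 0 0 -90 0 0 0 0' && python3 -m handwheel '-10 0 0 0 0 0 0; -35 0 0 0 0 0 0; -70 0 0 0 0 0 0; -105 0 0 0 0 0 0; -140 0 0 0 0 0 0; -175 0 0 0 0 0 0; -205 0 0 0 0 0 0; -220 0 0 0 0 0 0'
python3 - <<'E'
from h import *
from bench import arm
th=np.radians(73.6);X=np.array([np.cos(th),np.sin(th)]);Y=np.array([-X[1],X[0]])
o=np.array([583.6,36.9])+90*X
f=lambda a:np.percentile(a,[1,5,25,50,75,95,99]).round(1) if len(a) else None
for n in("top","scene"):
    p=arm.grab_frame(n)
    a=p["frame"][90:330,140:480,::-1] if n=="top" else p["frame"][120:360,140:430,::-1]
    cv2.imwrite(f"pics/{n}8.png",cv2.resize(a,None,fx=2.3,fy=2.3,interpolation=3))
    w=cloud(p).reshape(-1,3); w=w[~np.isnan(w[:,0])]
    l=np.c_[(w[:,:2]-o)@X,(w[:,:2]-o)@Y,w[:,2]]
    k=(l[:,2]>144)&(l[:,2]<162)&(abs(l[:,0]+60)<32)&(abs(l[:,1])<40)
    print(n,"head",k.sum(),np.median(l[k,2]),cv2.minAreaRect(l[k,:2].astype(np.float32)))
    k=(l[:,2]>72)&(l[:,2]<86)&(l[:,0]<115)&(l[:,0]>-75)&(abs(l[:,1])<35); h,e=np.histogram(l[k,0],bins=np.arange(-60,100,3)); print(h.tolist())
    for z0 in (105,120,135):
        k=(l[:,2]>z0)&(l[:,2]<z0+15)&(abs(l[:,0]+60)<32)&(abs(l[:,1])<40); print(z0,f(l[k,0]),f(l[k,1]))
print(arm.state()["time_s"])
E
```

```text
time_s: 16.03
tcp_pos: [595.3, 65.8, 240.9]
eef_rot: [[0.283, 0.959, 0.008], [0.959, -0.283, 0.0], [0.002, 0.008, -1.0]]
ft_force: [1.6, 1.1, -0.1]
width: -0.1
time_s: 16.7
tcp_pos: [528.1, -148.6, 234.1]
eef_rot: [[0.286, 0.958, -0.003], [0.958, -0.286, -0.0], [-0.001, -0.003, -1.0]]
ft_force: [-0.1, 0.3, 0.0]
width: -0.2
top head 236 151.9603305730237 ((-61.56694030761719, -4.56257438659668), (39.975162506103516, 37.98368835449219), 89.81501007080078)
[0, 1, 1, 6, 6, 9, 9, 10, 20, 27, 27, 28, 27, 27, 27, 29, 24, 28, 30, 26, 27, 29, 26, 25, 27, 24, 27, 30, 25, 24, 27, 28, 30, 27, 26, 28, 29, 21, 27, 28, 28, 26, 26, 21, 26, 26, 28, 23, 31, 22, 1, 0, 0]
105 [-80.3 -80.3 -80.  -68.3 -57.5 -47.5 -44.8] [-19.1 -14.   11.9  15.9  16.1  16.6  16.7]
120 [-80.4 -80.4 -80.1 -77.2 -61.1 -49.4 -47.4] [-22.6 -21.5  -2.   15.5  15.6  15.8  16. ]
135 [-80.5 -80.4 -73.2 -61.6 -51.1 -46.1 -44. ] [-22.9 -21.1  -8.1   4.7  15.1  15.5  15.6]
scene head 111 148.78483107141517 ((-58.98445129394531, -4.722578048706055), (40.10452651977539, 45.85291290283203), 0.3217063248157501)
[0, 5, 3, 2, 6, 4, 3, 1, 6, 2, 4, 4, 9, 5, 7, 7, 4, 9, 6, 10, 9, 11, 11, 11, 5, 13, 10, 13, 9, 9, 9, 11, 11, 10, 11, 12, 8, 11, 9, 11, 9, 10, 8, 10, 3, 3, 14, 8, 8, 11, 8, 3, 0]
105 [-79.7 -78.3 -76.6 -73.8 -58.4 -41.8 -38.4] [-26.5 -25.2 -23.6 -21.9  -6.2  11.4  14.3]
120 [-79.4 -78.7 -76.9 -73.7 -54.2 -41.3 -39.6] [-27.7 -26.4 -24.7 -22.6  -6.7   8.1  14.1]
135 [-79.4 -78.1 -75.4 -64.3 -52.5 -40.7 -39. ] [-26.4 -25.4 -23.2 -12.2   2.4  13.4  16.4]
16.8
```

View pics/top8.png

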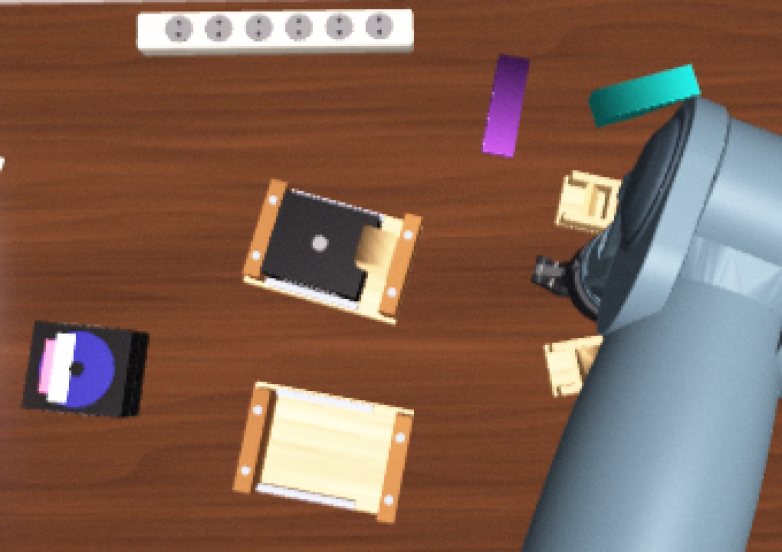

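View pics/scene8.png

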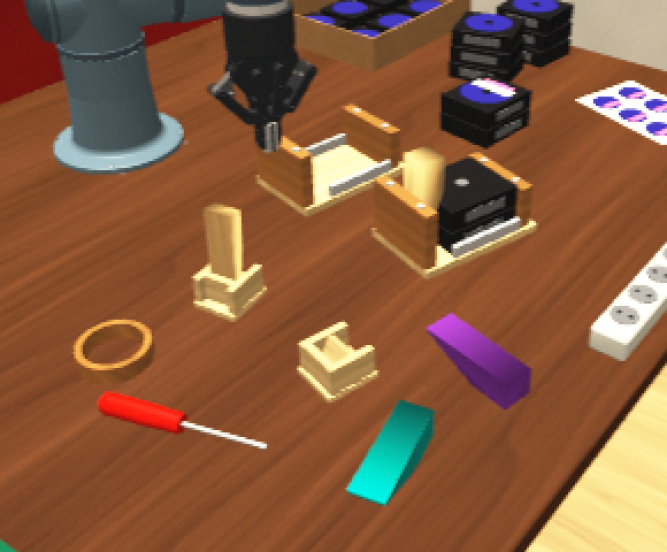

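The top view shows the pack tight against the far stop, the wedge square in the gap at about (300,197), and nothing else moved. I let the arm settle and hand in.

```bash
python3 -m handwheel '0 0 0 0 0 0 0; 0 0 0 0 0 0 0; 0 0 0 0 0 0 0; 0 0 0 0 0 0 0' && python3 -c "
from bench import arm
print(arm.hand_in())"
```

```text
time_s: 17.13
tcp_pos: [530.8, -144.1, 235.7]
eef_rot: [[0.281, 0.96, -0.0], [0.96, -0.281, 0.0], [0.0, -0.0, -1.0]]
ft_force: [0.4, 0.1, 0.3]
width: 0.1
the job is handed in; nothing more can be done
None
```

The thick wedge is jammed in the gap, the pack is against the far stop, and I handed the job in at about 17 s. I lifted the wedge from its stand, drove it down along the wedge wall to about 30 N and let go. I then pressed the head again with closed fingers to 28 N, and it moved less than 1 mm.

**Last checks**
- **Height:** the head top is at about 152 mm in the top view, so the tip is about 22 mm above the bench; the limit is 34 mm. The scene view read the head about 3 mm lower. It also read the same head 3–4 mm low while the wedge was still in its stand.
- **Fit:** the wedge is in line with the cradle within about 1°, upright, with its flat face at the wedge wall. It sits about 4.5 mm off the middle of the gap's length; 20 mm is allowed.
- **Pack:** no gap shows between the pack and the far stop in the top view. I read this from the depth picture only and did not measure it to a millimetre.
- **Other things:** the finished pack, tape, screwdriver and slim wedge look unmoved. In the top view the arm hides the tape, the screwdriver and part of the slim wedge, so for those I relied on the scene view.

I could not read the contact forces on the wedge directly. That it is jammed rests on the 28 N press.

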